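Swing the filter selector to green the short way

ROBOT

A 6-joint arm with a two-finger parallel gripper is mounted at the origin on a cart in front of the work surface, level with it; the furniture and walls round the work are solid. World frame = base frame: x ahead of the robot, y to its left, z up, the work surface at z = 0. Lengths are in m, angles in rad, forces in N, time in s.
With the tool pointing down it reaches from about 0.3 to 0.775 m from the base axis. Payload 14.6 kg.
Tool frame: the origin (TCP) lies on the centre line of the jaws, within the pads' length; the fingertips stand 14 mm ahead of it and the grasp point (between the pads) lies 5 mm behind it; x points along the fingers, y is the direction in which the jaws open and shut, and the axes are right-handed (so a half turn about x gives the same grasp; the last joint's range is limited). The gripper opens to 94 mm and grips with 3 to 60 N. Pads are 16 mm wide; open, the fingers measure 119 mm over their backs; the gripper's body (75 mm by 177 mm) begins 78 mm behind the grasp point.
Start: joints at [-1.381, 0.3, 1.521, -0, 1.321, -0.067], TCP at [0.14, -0.532, 0.219] pointing down, gripper open.
Joint ranges: [-3.03, 3.03], [-0.79, 2.21], [0.23, 2.52], [-1.04, 4.18], [0, 3.07], [-2.55, 2.55]. Speed limits (rad/s): [2.22, 2.22, 2.57, 3.14, 3.14, 3.14].

INTERFACE

Orientations are given as [roll, pitch, yaw] about the fixed x, y, z axes, in that order (R = Rz(yaw) Ry(pitch) Rx(roll)).
In Python, from station import * gives the robot as it stands. The module is installed in compiled form; this text tells all that it offers.
- The arm moves only by the shell command python3 -m handwheel 'ROWS' [FORCE]. ROWS is JSON, a list of rows, each a list of 3 entries, a list of its own where there are three numbers: the shift along the tool's x, y, z in mm, then the turn about the tool's x in rad, then the gripper command: -1 is fully open, 1 is shut, values between are in proportion. In form: [[[dx, dy, dz], spin, gripper], ...]. A call has exactly 5 rows; each row is the pose to reach, as a shift and turn from the pose measured when the call began, along the tool's axes at that moment; what a row does not reach only later rows make up. A row lasts 1/10 s, in which the tool goes at most 50 mm and 8.59 degrees, less where a joint would pass 70% of its speed; a pose out of reach is approached as far as the arm can. A call with a gripper value outside its range is refused whole. The fingers move at their own pace and stop on an object; FORCE is the grip in N (left out, the last holds). Time passes only in rows, so rows that repeat a pose let the fingers close, or fill a call up. It gives the time, the measured TCP pose, the force and the opening at its end, in the units of the state.
- get_obs(): the state, without advancing time (a new reading comes with each control period).
- camera(name): name is "scene" or "top"; returns (picture, depth): 400x640x3 uint8, blue, green, red; 400x640 float32, m along the optical axis (not along the pixel's ray), 0 where there is no reading.
- camera_info(name): a dict with "fx", "fy", "cx", "cy" (pixels), "extrinsics" (4x4, takes a point from camera to world coordinates). Camera axes: x right, y down, z forward; pixel columns grow to the right and rows downward; lengths in m; the calibration is good to about 2 mm. A picture is of the moment at which its call begins. camera_info takes no time and is no camera call.
- hand_in(): hands the job in, once; it reports no verdict.
The state is a dict: "time_s": time; "qpos": joint angles; "joint_vel": joint speeds; "tau": joint torques, N m; "ee_pos": TCP position; "eef_rot": TCP orientation; "force": force on the tool from outside, world axes, zero at the start; "moment": the same for the moment, N m; "grip_width": finger opening in m.
Only numpy, scipy, OpenCV 4.12 (cv2) and the standard library are available. Lean on these libraries where they do the work, as an engineer would, in place of code of your own. Each camera call takes 0.05 s, during which the arm holds its last target. There are 200 camera calls.

TASK

The round filter carousel on the film bench has a selector arm that turns endlessly, without stops. By its black upright handle, swing the arm the shorter way round until its white sight ring is centred over the green filter, then let go.

Things in the scene. Friction and masses are not known exactly. Their poses are not given: they have to be found in the camera images.
- filter_carousel: Fixed grey disc 190 mm across, 12 mm high, on an 8 mm board. Origin: centre of its underside; the arm turns about the vertical through it. Stations on a 72 mm radius: four hold filters (green, red, blue, yellow, order varies), two are empty; a white tick towards the robot marks where the arm is parked at the start. A lamp and a 0.2 m tall pen organiser stand on the bench to its left (+y).
- handle_grip (a point): Where to grip the arm's handle: on its axis, 67 mm above the bench, 40 mm from the carousel's axis. The handle is a black upright sleeve 18 mm across, 40 to 85 mm above the bench, spinning freely on its pin: the gripper need not turn with the arm. The arm below is at most 46 mm high, swings level both ways without end (about 2 N at the handle) and stays where left.
- sight_ring (a point): Centre of the white sight ring at the end of the selector arm (an open ring 47 mm across of 6 mm bar, 34 mm above the bench), 72 mm from the carousel's axis in the same direction as the handle.
- green_filter: The green filter: a fixed disc 34 mm across and 5 mm high, black rim, green face, lying on the carousel plate with its centre 72 mm from the carousel's axis. Origin: centre of its underside, 20 mm above the bench. Three like discs are red, blue and yellow.

How it is judged:
At the end, for the whole second after the job is handed in: The centre of the sight ring stands within 13 mm (about 10 degrees of swing) of the centre of the green filter, seen from above, and the handle is released (horizontal distance between sight_ring and green_filter below 0.013 m); the robot touches nothing.
It fails at once if the arm is swung the longer way round (more than 150 degrees away from where it started; the shorter way never needs more than 125) (distance of sight_ring from where it was at the start of the episode above 0.139 m).
It also fails if it takes over 32 s, if anything falls off the work surface, if the arm or the gripper's body presses on something with over 40 N, if the wrist force passes 120 N, or if a joint passes its speed limit or range.

## Working session

There is one attempt and no reset: what is moved stays moved. The work goes in short steps, Python scripts to look and compute and a shell command to move; the robot and the scene stay as the last step left them, time stands still between calls to the robot, and variables do not carry over. Pictures are saved under pics/ and viewed, about 8 in all and at most 12, crops included, and the job is handed in when it is done.

```bash
mkdir -p pics
python3 - <<'E'
from station import *
import cv2, numpy as np, json
o=get_obs(); print({k:np.round(v,3).tolist() for k,v in o.items()})
for n in("top","scene"):
    p,d=camera(n); cv2.imwrite(f"pics/{n}0.png",p); np.save(f"{n}0.npy",d)
    i=camera_info(n); print(n,i["fx"],i["fy"],i["cx"],i["cy"],np.round(i["extrinsics"],3).tolist())
E
```

```text
{'time_s': 0.0, 'qpos': [-1.381, 0.3, 1.522, -0.0, 1.321, -0.067], 'joint_vel': [0.0, 0.0, 0.0, -0.0, 0.0, 0.0], 'tau': [-0.001, -53.18, -35.274, 0.071, 0.024, -0.0], 'ee_pos': [0.14, -0.532, 0.219], 'eef_rot': [-1.632, 1.57, 1.766], 'force': [0.853, 0.28, -0.124], 'moment': [-0.021, -0.019, -0.055], 'grip_width': 0.094}
top 454.55515059671984 454.55515059671984 316.2039827752241 199.4948811355267 [[0.001, -0.994, 0.107, 0.389], [-1.0, -0.001, -0.005, -0.313], [0.005, -0.107, -0.994, 0.91], [0.0, 0.0, 0.0, 1.0]]
scene 416.33922237836964 416.33922237836964 316.28546734475304 200.92741556243314 [[0.837, -0.381, 0.393, 0.141], [-0.548, -0.583, 0.6, -0.813], [0.0, -0.718, -0.696, 0.678], [0.0, 0.0, 0.0, 1.0]]
```

View pics/top0.png

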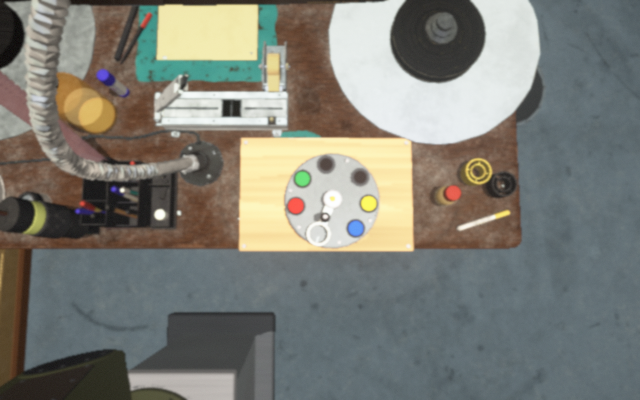

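View pics/scene0.png

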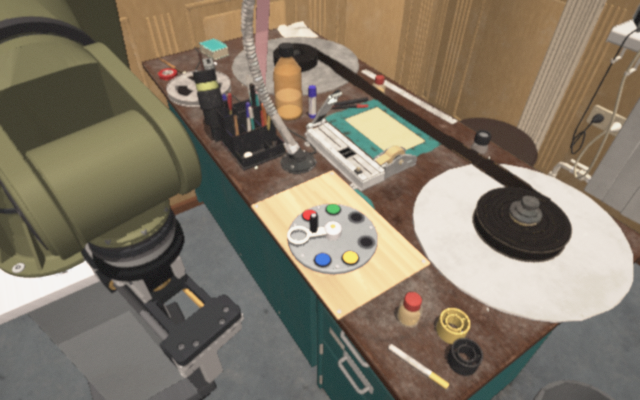

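The top view shows the carousel centre at about (332,200), the green filter at (303,179), the sight ring at (318,234) and the handle near (325,216). The scene view confirms the layout: the black handle is at (313,222) and green at (333,209). The lamp and organiser are well to the left.

```bash
cat > h.py <<'E'
from station import *
import cv2, numpy as np
def ray(n,uv,z):
    i=camera_info(n);E=i["extrinsics"]
    d=E[:3,:3]@np.array([(uv[0]-i["cx"])/i["fx"],(uv[1]-i["cy"])/i["fy"],1]);o=E[:3,3]
    return (o+d*(z-o[2])/d[2])[:2]
def cents(m,lo=15):
    n,l,s,c=cv2.connectedComponentsWithStats(m.astype(np.uint8))
    return [(c[k].round(1).tolist(),int(s[k,4])) for k in range(1,n) if s[k,4]>lo]
E
python3 - <<'E'
from h import *
p=cv2.imread("pics/top0.png"); hsv=cv2.cvtColor(p,cv2.COLOR_BGR2HSV)
M=np.zeros(p.shape[:2],bool);M[145:250,280:385]=1
H,S,V=hsv[...,0],hsv[...,1],hsv[...,2]
P={}
for nm,m in dict(green=(abs(H.astype(int)-60)<20)&(S>100),red=((H<8)|(H>172))&(S>120),blue=(abs(H.astype(int)-112)<12)&(S>100),yellow=(abs(H.astype(int)-28)<6)&(S>140)).items():
    c=max(cents(m&M),key=lambda a:a[1]);P[nm]=ray("top",c[0],.025);print(nm,c,P[nm].round(4))
w=(V>215)&(S<40)&M; 
for c in cents(w): print("white",c,ray("top",c[0],.036).round(4))
k=(V<60)&M
for c in cents(k,5): print("dark",c,ray("top",c[0],.085).round(4))
# centre from four filters on 72 mm radius
from scipy.optimize import least_squares
C=least_squares(lambda c:[np.hypot(*(q-c))-.072 for q in P.values()],np.mean(list(P.values()),0));print("C",C.x.round(4),C.fun.round(4))
for n in P: print(n,np.degrees(np.arctan2(*(P[n]-C.x)[::-1])).round(1))
for c in cents(w): q=ray("top",c[0],.036)-C.x;print(c,np.hypot(*q).round(4),np.degrees(np.arctan2(q[1],q[0])).round(1))
cv2.imwrite("pics/crop0.png",cv2.resize(p[145:250,280:385],None,fx=5,fy=5))
E
```

```text
green ([301.9, 178.4], 164) [ 0.5257 -0.2886]
red ([295.3, 205.4], 202) [ 0.4723 -0.2759]
blue ([355.2, 228.0], 188) [ 0.4283 -0.3927]
yellow ([368.1, 203.0], 179) [ 0.4772 -0.4184]
white ([347.2, 160.3], 17) [ 0.5599 -0.3772]
white ([329.2, 218.3], 2426) [ 0.4464 -0.3418]
white ([373.7, 192.1], 17) [ 0.4974 -0.4281]
C [ 0.4837 -0.3469] [-0.0002 -0.0001 -0.0001 -0.0002]
green 54.3
red 99.1
blue -140.4
yellow -95.2
([347.2, 160.3], 17) 0.0819 -21.7
([329.2, 218.3], 2426) 0.0377 172.2
([373.7, 192.1], 17) 0.0824 -80.5
```

View pics/crop0.png

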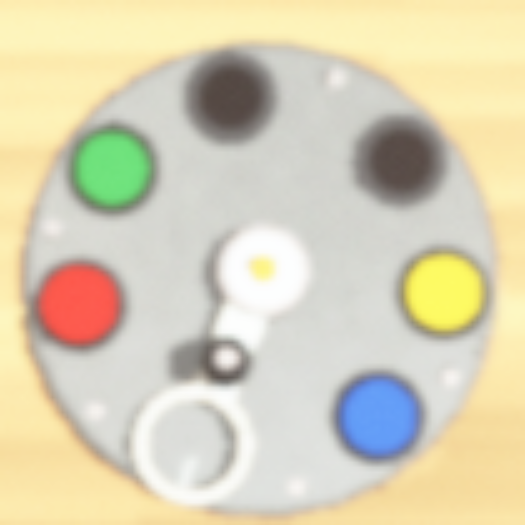

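The crop shows the ring centre at crop (195,443), which is full-image (319,233.6). The handle cap is at (226,358), or (325.2,216.6). The shorter way to green goes past red.

```bash
cat >> h.py <<'E'
from scipy.spatial.transform import Rotation as Rn
C=np.array([.4837,-.3469]); G=np.array([.5257,-.2886])
def pol(q): q=np.asarray(q)-C; return np.hypot(*q).round(4),np.degrees(np.arctan2(q[1],q[0])).round(1)
def tool(xyz):
    o=get_obs();R=Rn.from_euler("xyz",o["eef_rot"]).as_matrix();return (R.T@(np.array(xyz)-o["ee_pos"])*1000).round(1)
E
python3 - <<'E'
from h import *
r=ray("top",(319,233.6),.036);k=ray("top",(325.2,216.6),.086);print(r,pol(r),k,pol(k))
o=get_obs();R=Rn.from_euler("xyz",o["eef_rot"]).as_matrix();print(R.round(3))
a=np.radians(pol(r)[1]);hd=C+.04*np.array([np.cos(a),np.sin(a)]);print(hd)
for z in(.16,.064):print(tool([*hd,z]))
for a in range(160,45,-10):
    t=np.radians(a);print(a,(C+.04*np.array([np.cos(t),np.sin(t)])).round(4))
E
```

```text
[ 0.41701359 -0.32213233] (np.float64(0.0711), np.float64(159.6)) [ 0.44623099 -0.33284516] (np.float64(0.04), np.float64(159.4))
[[-0.     0.254 -0.967]
 [ 0.001 -0.967 -0.254]
 [-1.    -0.001 -0.   ]]
[ 0.44620872 -0.33295712]
[  59.1 -114.3 -347. ]
[ 155.1 -114.2 -347. ]
160 [ 0.4461 -0.3332]
150 [ 0.4491 -0.3269]
140 [ 0.4531 -0.3212]
130 [ 0.458  -0.3163]
120 [ 0.4637 -0.3123]
110 [ 0.47   -0.3093]
100 [ 0.4768 -0.3075]
90 [ 0.4837 -0.3069]
80 [ 0.4906 -0.3075]
70 [ 0.4974 -0.3093]
60 [ 0.5037 -0.3123]
50 [ 0.5094 -0.3163]
```

```bash
python3 -m handwheel '[[[0,-16,-48],0,-1],[[0,-31,-95],0,-1],[[0,-46,-142],0,-1],[[10,-62,-189],0,-1],[[20,-77,-235],0,-1]]' 20 && python3 -m handwheel '[[[10,-12,-37],0,-1],[[20,-24,-74],0,-1],[[39,-37,-112],0,-1],[[39,-37,-112],0,-1],[[39,-37,-112],0,-1]]'
python3 - <<'E'
from h import *
print(tool([.4462,-.333,.160]),tool([.4462,-.333,.064]))
p,_=camera("scene");cv2.imwrite("pics/s1.png",p)
E
```

```text
time_s: 0.6
ee_pos: [0.3487, -0.3962, 0.1989]
eef_rot: [-1.836, 1.57, 1.563]
force: [-0.3, -0.7, -0.7]
grip_width: 0.0942
time_s: 1.1
ee_pos: [0.4477, -0.3315, 0.1594]
eef_rot: [-1.19, 1.569, 2.21]
force: [-0.9, 0.1, -0.1]
grip_width: 0.094
[-0.6  1.1  1.9] [95.4  1.2  1.8]
```

View pics/s1.png

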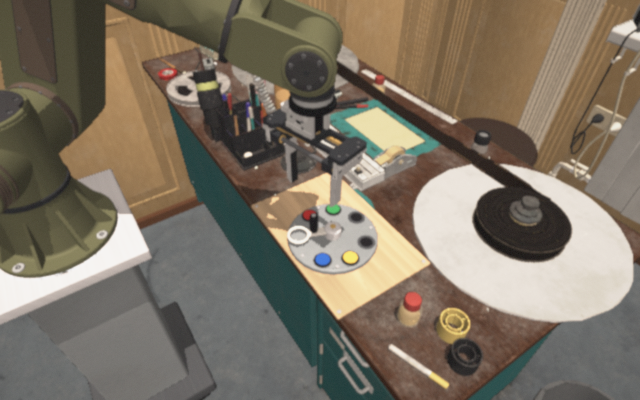

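The gripper hangs above the carousel with its open fingers astride the handle at (313,222), and the lamp and organiser are clear. I'll descend and close.

```bash
python3 -m handwheel '[[[30,1,2],0,-1],[[60,1,2],0,-1],[[80,1,2],0,-1],[[95,1,2],0,-1],[[95,1,2],0,-1]]' 20 && python3 -m handwheel '[[[0,0,0],0,0.5],[[0,0,0],0,1],[[0,0,0],0,1],[[0,0,0],0,1],[[0,0,0],0,1]]'
python3 - <<'E'
from h import *
print(tool([.4462,-.333,.064]))
for a in (145,130,115,100,85,70,54.3):
    t=np.radians(a);print(a,tool([*(C+.04*np.array([np.cos(t),np.sin(t)])),.064]))
p,_=camera("scene");cv2.imwrite("pics/s2.png",cv2.resize(p[100:300,220:420],None,fx=3,fy=3))
E
```

```text
time_s: 1.65
ee_pos: [0.4441, -0.3341, 0.0638]
eef_rot: [-1.053, 1.568, 2.344]
force: [-0.6, 0.3, 0.4]
grip_width: 0.0939
time_s: 2.15
ee_pos: [0.4443, -0.3342, 0.0642]
eef_rot: [-1.071, 1.568, 2.326]
force: [0.1, 0.0, -0.8]
grip_width: 0.0576
[ 0.2 -0.7 -2.1]
145 [ 0.2 -8.2 -9. ]
130 [  0.2 -13.9 -17.8]
115 [  0.2 -17.1 -27.7]
100 [  0.2 -17.6 -38.1]
85 [  0.1 -15.4 -48.4]
70 [  0.1 -10.7 -57.7]
54.3 [  0.1  -3.3 -65.7]
```

View pics/s2.png

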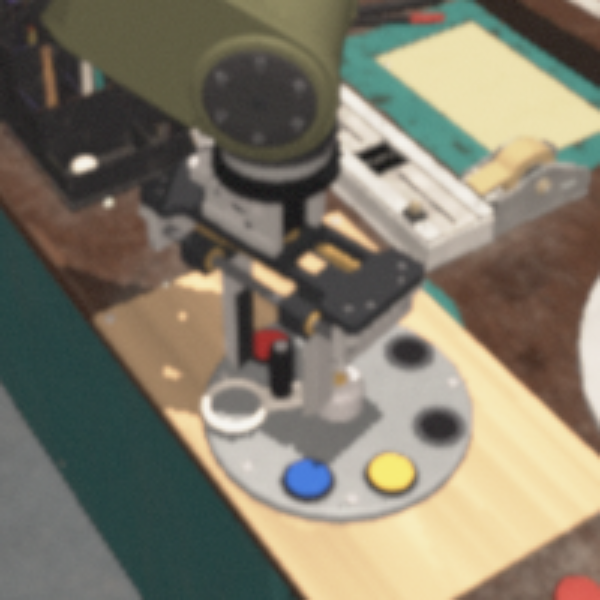

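The handle stands between the fingers, which are still closing (58 mm). I'll keep closing with a 2 mm trim.

```bash
python3 -m handwheel '[[[0,-1,-2],0,1],[[0,-1,-2],0,1],[[0,-1,-2],0,1],[[0,-1,-2],0,1],[[0,-1,-2],0,1]]' 20 && python3 -m handwheel '[[[0,0,0],0,1],[[0,0,0],0,1],[[0,0,0],0,1],[[0,0,0],0,1],[[0,0,0],0,1]]'
python3 - <<'E'
from h import *
print(pol(get_obs()["ee_pos"][:2]))
for a in (145,130,115,100,85,70,54.3):
    t=np.radians(a);print(a,tool([*(C+.04*np.array([np.cos(t),np.sin(t)])),.064]))
E
```

```text
time_s: 2.7
ee_pos: [0.4461, -0.3328, 0.0641]
eef_rot: [-1.129, 1.569, 2.267]
force: [1.3, -2.8, -0.3]
grip_width: 0.0178
time_s: 3.2
ee_pos: [0.4461, -0.3328, 0.0641]
eef_rot: [-1.117, 1.569, 2.279]
force: [1.4, -0.2, -1.4]
grip_width: 0.0174
(np.float64(0.0401), np.float64(159.5))
145 [ 0.1 -7.4 -6.9]
130 [  0.1 -13.  -15.7]
115 [  0.1 -16.2 -25.6]
100 [  0.1 -16.8 -36. ]
85 [  0.  -14.6 -46.3]
70 [  0.   -9.8 -55.6]
54.3 [  0.   -2.4 -63.6]
```

Gripped at a width of 17.4 mm. Now I'll swing along the arc, the first half at a slow pace.

```bash
python3 -m handwheel '[[[0,-4,-3],0,1],[[0,-7.4,-7],0,1],[[0,-10.5,-11],0,1],[[0,-13,-16],0,1],[[0,-15,-21],0,1]]'
python3 - <<'E'
from h import *
print(pol(get_obs()["ee_pos"][:2]))
for a in range(115,54,-10):
    t=np.radians(a);print(a,tool([*(C+.04*np.array([np.cos(t),np.sin(t)])),.064]))
E
```

```text
time_s: 3.7
ee_pos: [0.4633, -0.3138, 0.0641]
eef_rot: [1.406, 1.57, -1.481]
force: [5.7, -15.0, -7.7]
grip_width: 0.0175
(np.float64(0.0389), np.float64(121.7))
115 [ 0.1 -2.2 -4.2]
105 [  0.1  -2.8 -11.2]
95 [  0.1  -2.3 -18.1]
85 [  0.1  -0.5 -24.9]
75 [  0.1   2.4 -31.2]
65 [  0.1   6.4 -36.9]
55 [  0.1  11.3 -41.9]
```

```bash
python3 -m handwheel '[[[0,-2,-5],0,1],[[0,-2.5,-11],0,1],[[0,-2.2,-16],0,1],[[0,-1.5,-21],0,1],[[0,-0.5,-25],0,1]]'
python3 - <<'E'
from h import *
print(pol(get_obs()["ee_pos"][:2]))
for a in (80,75,70,65,60,54.3):
    t=np.radians(a);print(a,tool([*(C+.04*np.array([np.cos(t),np.sin(t)])),.064]))
E
```

```text
time_s: 4.2
ee_pos: [0.487, -0.3089, 0.0641]
eef_rot: [1.228, 1.566, -1.658]
force: [-4.5, -18.3, -5.9]
grip_width: 0.0173
(np.float64(0.0382), np.float64(85.1))
80 [ 0.1 -0.4 -3.9]
75 [ 0.1  1.2 -7. ]
70 [ 0.1  3.1 -9.9]
65 [  0.1   5.2 -12.7]
60 [  0.1   7.5 -15.3]
54.3 [  0.1  10.4 -18. ]
```

```bash
python3 -m handwheel '[[[0,0,-5],0,1],[[0,2,-10],0,1],[[0,5.5,-14],0,1],[[0,9,-17.5],0,1],[[0,10,-18],0,1]]' && python3 -m handwheel '[[[0,0,0],0,1],[[0,0,0],0,1],[[0,0,0],0,1],[[0,0,0],0,1],[[0,0,0],0,1]]' 5
python3 - <<'E'
from h import *
print(pol(get_obs()["ee_pos"][:2]),tool([*(C+.04*np.array([np.cos(np.radians(54.3)),np.sin(np.radians(54.3))])),.064]))
p,_=camera("scene");cv2.imwrite("pics/s3.png",cv2.resize(p[100:300,220:420],None,fx=3,fy=3))
E
```

```text
time_s: 4.7
ee_pos: [0.5057, -0.3155, 0.0639]
eef_rot: [0.868, 1.564, -2.019]
force: [-11.1, -10.5, 1.4]
grip_width: 0.0175
time_s: 5.2
ee_pos: [0.5058, -0.3156, 0.064]
eef_rot: [0.888, 1.563, -1.999]
force: [-0.2, -4.7, -0.6]
grip_width: 0.0173
(np.float64(0.0383), np.float64(54.9)) [-0.  -0.8 -1.5]
```

View pics/s3.png

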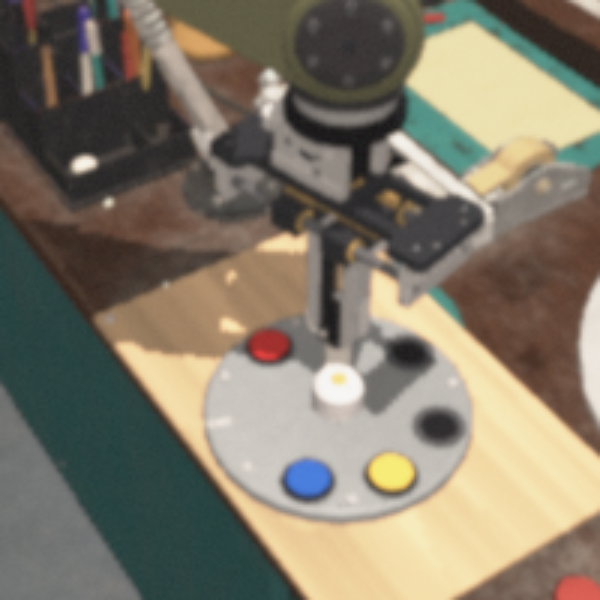

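The ring is hidden behind the gripper on the green side, and the lamp is clear. I'll release and lift straight up.

```bash
python3 -m handwheel '[[[0,0,0],0,-0.3],[[0,0,0],0,-0.3],[[0,0,0],0,-0.3],[[0,0,0],0,-0.3],[[0,0,0],0,-0.3]]' && python3 -m handwheel '[[[-20,0,0],0,-0.3],[[-50,0,0],0,-0.3],[[-80,0,0],0,-0.3],[[-120,0,0],0,-0.3],[[-150,0,0],0,-0.3]]' && python3 -m handwheel '[[[0,20,40],0,-0.3],[[0,40,80],0,-0.3],[[0,60,120],0,-0.3],[[0,80,160],0,-0.3],[[0,90,180],0,-0.3]]'
python3 - <<'E'
from h import *
p,_=camera("top");cv2.imwrite("pics/t4.png",p);cv2.imwrite("pics/t4c.png",cv2.resize(p[145:250,280:385],None,fx=5,fy=5))
E
```

```text
time_s: 5.75
ee_pos: [0.5058, -0.3155, 0.064]
eef_rot: [0.869, 1.563, -2.018]
force: [-1.3, 0.8, 0.1]
grip_width: 0.054
time_s: 6.25
ee_pos: [0.5064, -0.3145, 0.2164]
eef_rot: [1.079, 1.563, -1.808]
force: [-0.4, 0.4, -0.1]
grip_width: 0.0613
time_s: 6.75
ee_pos: [0.3524, -0.4486, 0.2178]
eef_rot: [1.067, 1.563, -1.822]
force: [0.6, -0.1, 0.4]
grip_width: 0.0609
```

View pics/t4c.png

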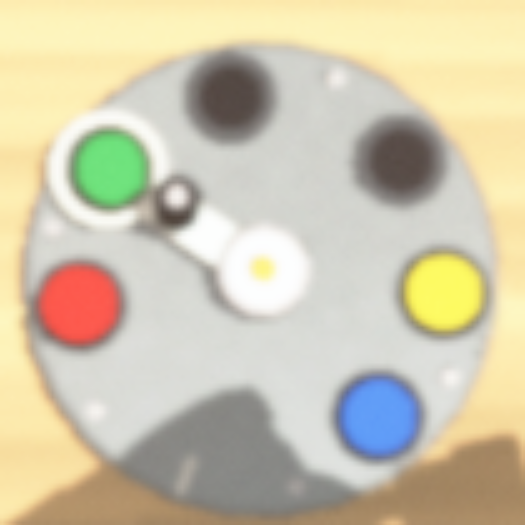

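The ring, centred at crop (108,170), surrounds the green filter at (111,168). That is an offset of about 1–2 mm. The gripper is clear, so I'll settle and hand in.

```bash
python3 -m handwheel '[[[0,0,0],0,-0.3],[[0,0,0],0,-0.3],[[0,0,0],0,-0.3],[[0,0,0],0,-0.3],[[0,0,0],0,-0.3]]'
python3 - <<'E'
from h import *
r=ray("top",(280+108/5,145+170/5),.036);print(r,pol(r),np.hypot(*(r-G)))
print(hand_in())
E
```

```text
time_s: 7.3
ee_pos: [0.3517, -0.4494, 0.2177]
eef_rot: [1.026, 1.563, -1.863]
force: [-0.1, -0.2, -0.4]
grip_width: 0.0609
[ 0.52281644 -0.2882936 ] (np.float64(0.0705), np.float64(56.3)) 0.0028997913899409017
the job is handed in; nothing more can be done
None
```

I gripped the handle, swung the selector arm about 103° the shorter way (past red) to the green filter, released it and backed the gripper away. I handed the job in at about 7.3 s; the hand-in reports no verdict.

- **Alignment:** the last top picture shows the sight ring around the green filter, with centres about 2.9 mm apart. The limit is 13 mm.
- **Contact:** the gripper is clear of the bench and the wrist force is about zero.
- **Forces on the way:** the highest reading I saw was about 19 N at the wrist during the swing, when the tool was tracking 1–2 mm inside the handle's circle. It eased when I let go.

None of the checks failed or disagreed.

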